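Clear the plate shaker and hold its clamp open

TASK

Somebody left a bottle cap and a rubber stopper on the platform of the plate shaker: first put both in the empty metal waste tray. Then push the shaker's spring-loaded clamp lever down until its arm is level and keep it held level, so that the clamp stays open for a colleague to slide a plate in. Finish while still holding the lever level (do not let it go, do not leave it pushed to its lower stop), and leave the tube rack and the two bottles where they stand.

Things in the scene. Friction and masses are not known exactly. Their poses are not given: they have to be found in the camera images.
- shaker: White plate shaker, fixed to the bench: a box 210 (x) by 250 (y) by 80 mm high. Origin: centre of its underside; z up, its front with the display and dial faces its -x. On top, towards +y, is the bare metal platform; towards -y is the lever; the clamp jaw between them.
- platform (a point): Centre of the platform's upper face, 85 mm above the bench; platform 170 (shaker's x) by 155 mm (shaker's y). Axes parallel to the shaker's. The cap and the stopper start on it. A fence 8 mm thick stands 13 mm above it along its +y edge.
- lever_pivot (a point): Pivot of the clamp lever, 130 mm above the bench, between two steel cheeks that rise to 141 mm above the bench, span 34 mm across (y) and 30 mm in x. Axes parallel to the shaker's; the lever turns about the y axis and reaches from here towards the shaker's -x.
- lever_pad (a point): Centre of the upper face of the black pad at the lever's free end, 120 mm from the pivot along the arm, 7 mm above the arm's centre line. Pad 44 mm along the arm, 36 wide, 14 thick; steel arm 14 wide, 10 thick. Own axes: x along the arm to the pivot, z out of the pad. At rest the pad stands about 190 mm above the bench; with the lever level its upper face is 137 mm above the bench.
- jaw (a joint): Slide of the steel clamp jaw in m, driven by the lever only: 0 closed, 0.009 with the lever level, towards the shaker's -y. The jaw is 10 mm thick (y), 150 mm long (x), stands 17 mm above the platform, its middle at the shaker's y = -36 mm when closed.
- lever (a joint): Angle of the clamp lever in rad: 0 at rest (arm rising 0.45 rad, 26 degrees, above level towards its free end), grows as the pad is pushed down, 0.45 = arm level, 0.75 = lower stop. A spring returns it to 0 when let go; pushing down on the pad takes about 3.5 N at the start, 8 N at level and 11.5 N at the lower stop.
- cap: Discarded black plastic bottle cap, solid, round, 36 mm across and 20 mm high, 15 to 50 g. Origin: centre of its underside; stands upright on the platform, z up.
- cap_center (a point): Middle of the cap, 10 mm above its origin.
- stopper: Discarded red-brown rubber stopper, a solid cone 25 mm across at the foot, 30 mm at the top, 32 mm high, 15 to 50 g. Origin: centre of its underside; stands upright on the platform on its narrow end, z up.
- stopper_center (a point): Middle of the stopper, 16 mm above its origin.
- tray: Empty open-topped metal waste tray, fixed, 170 (x) by 140 (y) by 70 mm high, walls 4 mm, floor about 4 mm. Origin: centre of its underside. It stands to the left or to the right of the shaker.
- rack: Dark grey tube rack with 16 holes, 170 by 140 by 40 mm, loose, on the shaker's other side. Origin: centre of its underside. Leave alone.
- reagent: White bottle, 52 mm across, 95 mm high, behind the shaker on the left. Origin: centre of its underside. Leave alone.
- vial: Amber jar with a black cap, 44 mm across, 75 mm high, behind the shaker on the right. Origin: centre of its underside. Leave alone.
Things that resemble listed ones, but are neither listed nor needed, are in the scene too. Of the things shaped like the cap, the black one is meant. Of the things like the tray, leave any that is orange; of the rest the smaller one is meant.

How it is judged (in metres and radians):
On the way:
1. cap and stopper both lie in the waste tray, let go, while the lever is still up (x of cap_center in the frame of tray between -0.078 and 0.078 m and y of cap_center in the frame of tray between -0.063 and 0.063 m and z of each of cap_center, stopper_center in the frame of tray below 0.058 m and x of stopper_center in the frame of tray between -0.078 and 0.078 m and y of stopper_center in the frame of tray between -0.063 and 0.063 m and contact force between each of the arm, the fingers and cap below 0.2 N and linear speed of each of cap, stopper below 0.03 m/s and contact force between each of the arm, the fingers and stopper below 0.2 N and value of joint lever below 0.1 rad), for 0.2 s.
At the end, for the whole second after the job is handed in: Cap and stopper lie at rest inside the waste tray, not touched by the robot; the clamp lever is held still within 0.12 rad (7 degrees) of level, the robot pressing on it with more than 3 N, through the last second (x of cap_center in the frame of tray between -0.078 and 0.078 m and y of cap_center in the frame of tray between -0.063 and 0.063 m and z of each of cap_center, stopper_center in the frame of tray below 0.058 m and x of stopper_center in the frame of tray between -0.078 and 0.078 m and y of stopper_center in the frame of tray between -0.063 and 0.063 m and contact force between each of the arm, the fingers and cap below 0.2 N and linear speed of each of cap, stopper below 0.03 m/s and contact force between each of the arm, the fingers and stopper below 0.2 N and value of joint lever between 0.33 and 0.57 rad and velocity of joint lever between -0.1 and 0.1 rad/s and contact force between any of the fingers, the arm and shaker above 3 N); the arm keeps its last pose, push and grip.
It fails at once if the tube rack is shifted more than 25 mm or tipped (distance of rack from where it was at the start of the episode above 0.025 m or angle between rack's own z axis and vertical above 0.35 rad).
It fails at once if the white bottle is shifted more than 25 mm or tipped (distance of reagent from where it was at the start of the episode above 0.025 m or angle between reagent's own z axis and vertical above 0.35 rad).
It fails at once if the amber jar is shifted more than 25 mm or tipped (distance of vial from where it was at the start of the episode above 0.025 m or angle between vial's own z axis and vertical above 0.35 rad).
It also fails if it takes over 61 s, if anything falls off the work surface, if the arm or the gripper's body presses on something with over 40 N, if the wrist force passes 120 N, or if a joint passes its speed limit or range.

ROBOT

A 7-joint arm with a two-finger parallel gripper is mounted at the origin on the work surface. World frame = base frame: x ahead of the robot, y to its left, z up, the work surface at z = 0. Lengths are in mm, angles in degrees, forces in N, time in s.
With the tool pointing down it reaches from about 400 to 900 mm from the base axis. Payload 5.6 kg.
Tool frame: the origin (TCP) lies at the very end of the fingers, on their centre line; the grasp point (between the pads) lies 19 mm behind it (r.grip_point_offset is the distance from the TCP to the grasp point, in mm); z points along the fingers, x is the direction in which the jaws open and shut, and the axes are right-handed (so a half turn about z gives the same grasp; the last joint's range is limited). The gripper opens to 92 mm and grips with 3 to 60 N. Pads are 20 mm wide; open, the fingers measure 128 mm over their backs; the gripper's body (75 mm by 189 mm) begins 69 mm behind the grasp point.
Start: joints at [71.104, 26.786, -0.665, 91.828, 0.344, 61.387, -3.226], TCP at [183.833, -623.47, 214.592] pointing down, gripper open.
Joint ranges: [-144.91, 144.91], [-17.63, 115.5], [-89.93, 88.59], [15.96, 139.68], [-74.01, 254.01], [8.47, 105.57], [-167.45, 167.45]. Speed limits (degrees/s): [147.25, 147.25, 180, 180, 180, 180, 180].

INTERFACE

Orientations are given as [roll, pitch, yaw] about the fixed x, y, z axes, in that order (R = Rz(yaw) Ry(pitch) Rx(roll)).
In Python, from workcell import r gives the robot as it stands.
- The arm moves only by the tool step_arm, never from a script. Its argument "steps" is a list of rows, each a list of 7 numbers: the shift along the tool's x, y, z in m, then the turn, a rotation vector about the tool's x, y, z in rad, then the finger opening in m, from 0 to 0.0919. In form: [[x, y, z, ax, ay, az, grip], ...]. A call has 1 to 20 rows; each row is the pose to reach, as a shift and turn from the pose measured when the call began, along the tool's axes at that moment; what a row does not reach only later rows make up. A row lasts 1/10 s, in which the tool goes at most 50 mm and 8.59 degrees, less where a joint would pass 70% of its speed; a pose out of reach is approached as far as the arm can. A call with a gripper value outside its range is refused whole. The fingers move at their own pace and stop on an object; the grip force is fixed at half the most. Time passes only in rows, so rows that repeat a pose let the fingers close. It gives the time, the measured TCP pose, the force and the opening at its end, in the units of the state.
- r.state(): the state, without advancing time (a new reading comes with each control period).
- r.grab_frame(name): name is "scene" or "top"; returns a dict with "color" (400x640x3 uint8, red, green, blue), "mtx" (3x3 intrinsics, pixels), "camera_from_world" (4x4, takes a point from world to camera coordinates). Camera axes: x right, y down, z forward; pixel columns grow to the right and rows downward; lengths in mm; the calibration is good to about 2 mm. A picture is of the moment at which its call begins. There is no depth.
- r.finish_job(): hands the job in, once; it reports no verdict.
Trained networks look in the newest picture that a camera, given by its name, has taken for a name from the list of things; names that differ only in an ending like _2 or _b are one class to them, and where a whole thing is asked for, a point or a joint stands for the part that bears it (a point fixed in the world has none). Each returns a list of dicts, best first, with "conf" (0 to 1); they miss things now and then, are a little off and sometimes report something else, mostly with a low value. They report only what shows in the picture. A call takes as long as a camera call. They do not tell look-alikes from the thing itself.
- r.spot_in(query, camera): "bbox" ([left, top, right, bottom] in pixels, round what is visible of it).
- r.outline_of(query, camera): "pixels" (400x640 bool, what is visible of it) and "bbox" ([left, top, right, bottom] in pixels, round what is visible of it).
- r.tip_of(query, camera): "uv" ([column, row] in pixels: a listed point, or the origin of a listed thing).
The state is a dict: "time": time; "q": joint angles; "joint_velocities": joint speeds; "joint_torque": joint torques, N m; "position": TCP position; "eef_rot": TCP orientation; "contact_force": force on the tool from outside, world axes, zero at the start; "wrist_torque": the same for the moment, N m; "width": finger opening in mm.
Only numpy, scipy, OpenCV 4.12 (cv2) and the standard library are available. Lean on these libraries where they do the work, as an engineer would, in place of code of your own. Each camera call takes 0.05 s, during which the arm holds its last target. There are 200 camera calls.

## Working session

There is one attempt and no reset: what is moved stays moved. The work goes in short steps, Python scripts to look and compute and a tool call to move; the robot and the scene stay as the last step left them, time stands still between calls to the robot, and variables do not carry over. Pictures are saved under pics/ and viewed, about 8 in all and at most 12, crops included, and the job is handed in when it is done.

Besides the shell and the picture viewer there is one more tool, called as name(argument=value, ...) on one line, values as JSON. step_arm: Moves the arm, as the interface text tells. Its arguments: {"type":"object","properties":{"steps":{"type":"array"}},"required":["steps"]}

```bash
mkdir -p pics
cat > h.py <<'E'
import numpy as np, cv2
from workcell import r
def ray(f,uv):
    M=np.array(f["camera_from_world"]);K=np.array(f["mtx"])
    R=M[:3,:3];t=M[:3,3];c=-R.T@t
    d=R.T@np.linalg.inv(K)@np.array([uv[0],uv[1],1.]);return c,d
def atz(f,uv,z):
    c,d=ray(f,uv);return (c+d*(z-c[2])/d[2]).round(1)
def proj(f,p):
    M=np.array(f["camera_from_world"]);K=np.array(f["mtx"])
    q=K@(M[:3,:3]@np.array(p,float)+M[:3,3]);return (q[:2]/q[2]).round(1)
def tri(f1,u1,f2,u2):
    c1,d1=ray(f1,u1);c2,d2=ray(f2,u2);d1/=np.linalg.norm(d1);d2/=np.linalg.norm(d2)
    s=np.linalg.lstsq(np.c_[d1,-d2],c2-c1,rcond=None)[0]
    a=c1+s[0]*d1;b=c2+s[1]*d2;return ((a+b)/2).round(1),round(float(np.linalg.norm(a-b)),1)
def save(f,n,box=None,s=1):
    im=cv2.cvtColor(f["color"],cv2.COLOR_RGB2BGR)
    if box: im=im[box[1]:box[3],box[0]:box[2]]
    cv2.imwrite("pics/"+n,cv2.resize(im,None,fx=s,fy=s))
E
python3 - <<'E'
from h import *
F={}
for c in("top","scene"):
    F[c]=r.grab_frame(c);save(F[c],c+"0.png")
    print(c,ray(F[c],(320,200))[0].round())
    for q in("shaker","platform","lever_pivot","lever_pad","cap_center","stopper_center","tray","rack","reagent","vial"):
        for d in r.tip_of(q,c)[:4]: print(q,np.round(d["uv"],1),round(d["conf"],2))
print(r.state())
E
```

```text
top [ 282.  121. 1568.]
shaker [356.1 179.6] 0.84
platform [346.4 172.2] 0.66
platform [353.5 180.2] 0.43
lever_pivot [388.6 148. ] 0.98
lever_pad [398. 182.] 0.79
cap_center [348.4 162.1] 0.7
cap_center [371.8 126.1] 0.66
cap_center [320.9 117.5] 0.62
stopper_center [331.1 184.7] 0.38
tray [243.8 300.8] 0.85
tray [180.8 222.1] 0.65
tray [251.5 211.4] 0.57
rack [444.  202.2] 0.56
reagent [349.8 175. ] 0.71
reagent [262.5 125.1] 0.51
vial [416.2 130.8] 0.59
scene [1260.  128. 1098.]
shaker [267.  253.5] 0.7
platform [275.  231.3] 0.64
lever_pivot [220.9 247.1] 0.84
lever_pad [216.6 194.6] 0.96
cap_center [237.4 318.3] 0.67
cap_center [273.4 247.1] 0.56
cap_center [309.1 324.5] 0.52
stopper_center [293.  216.4] 0.66
tray [473.6 213.9] 0.95
tray [392.4 152.7] 0.77
tray [392.6 220.3] 0.55
rack [160.7 229.9] 0.83
reagent [382.1 322.7] 0.68
vial [177.  310.2] 0.62
{'time': 1.1, 'q': array([71.10556722, 26.78689694, -0.66374743, 91.82809404,  0.34293275,
       61.38808763, -3.22415766]), 'joint_velocities': array([ 0.05890086, -0.01684556, -0.01265112,  0.0209703 , -0.05642023,
       -0.0077425 ,  0.04884699]), 'joint_torque': array([-4.63077286e-04, -5.20415032e+01, -1.24653787e-02, -2.44048887e+01,
       -5.65741304e-02,  1.13005526e-02,  4.27232419e-05]), 'position': array([ 183.80760602, -623.46565827,  214.57858247]), 'eef_rot': array([ 1.79998017e+02,  9.96010299e-04, -7.35729705e+01]), 'contact_force': array([0.57448821, 0.01399826, 0.30369118]), 'wrist_torque': array([-0.01993281, -0.05257811, -0.01404209]), 'width': 92.02691563970775}
```

View pics/top0.png

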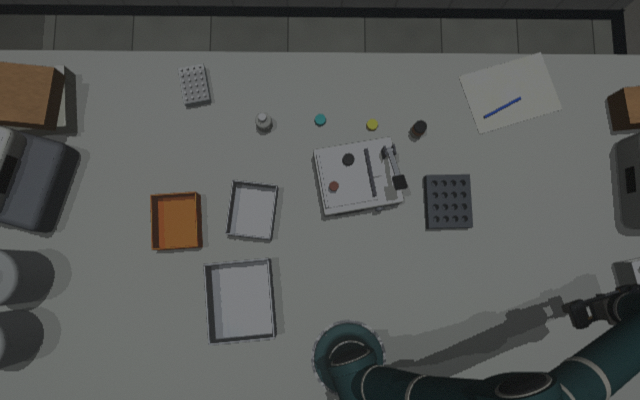

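View pics/scene0.png

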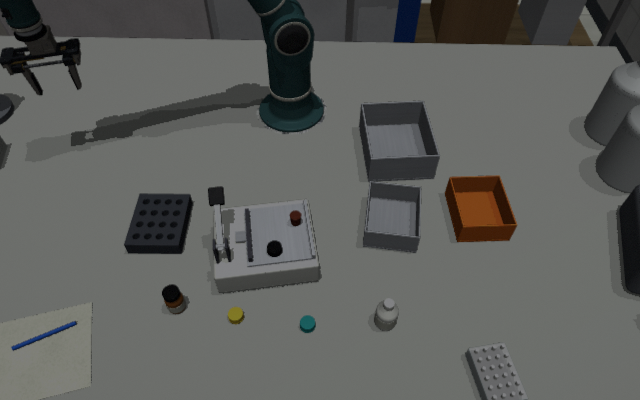

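The top view shows the shaker near (358,178), the black cap at (348,160), the stopper at (333,186), the small grey tray at (252,211) and the pad at (400,182). In the scene view the cap is at (274,248), the stopper at (295,217), the tray at (392,216) and the pad at (216,196).

Run:
```python
from h import *
F={c:r.grab_frame(c) for c in("top","scene")}
T,S=F["top"],F["scene"]
def best(q,c,near):
    o=[d for d in r.outline_of(q,c) if d["pixels"].any()]
    if not o: return None
    cen=lambda d:np.argwhere(d["pixels"]).mean(0)[::-1]+.0
    d=min(o,key=lambda d:np.hypot(*(cen(d)-near)));return cen(d).round(1),d["bbox"],d["pixels"]
for q,a,b,z in(("cap",(348,160),(274,248),95),("stopper",(333,186),(295,217),101)):
    x=best(q,"top",a);y=best(q,"scene",b)
    print(q,x[:2],y[:2],atz(T,x[0],z),atz(S,y[0],z),tri(T,x[0],S,y[0]))
for q,a,b in(("tray",(252,211),(392,216)),("shaker",(358,178),(268,250)),("rack",(447,202),(160,222))):
    for c,n,f in(("top",a,T),("scene",b,S)):
        x=best(q,c,n)
        if x is None: print(q,c,None);continue
        z={"tray":70,"shaker":80,"rack":40}[q]
        rc=cv2.minAreaRect(np.argwhere(x[2])[:,::-1].astype(np.float32))
        print(q,c,x[:2],[atz(f,p,z)[:2].tolist() for p in cv2.boxPoints(rc)])
print("piv",tri(T,(388.6,148),S,(220.9,247.1)),"pad",tri(T,(398,182),S,(216.6,194.6)),atz(T,(398,182),190),atz(S,(216.6,194.6),190))
print("plat",tri(T,(346.4,172.2),S,(275,231.3)),atz(T,(346.4,172.2),85),"tray",tri(T,(251.5,211.4),S,(392.6,220.3)),atz(S,(392.6,220.3),0),atz(T,(251.5,211.4),0))
im=np.hstack([cv2.resize(f["color"][b[1]:b[3],b[0]:b[2]],(400,400),interpolation=cv2.INTER_CUBIC) for f,b in((T,(300,120,420,240)),(S,(195,175,335,315)))])
cv2.imwrite("pics/z1.png",im[...,::-1])
```

```text
cap (array([347.2, 158.9]), [343.1, 149.5, 353.1, 164.4]) (array([274.6, 248.3]), [270.4, 238.8, 284.1, 256.7]) [607.8   6.5  95. ] [610.8   2.9  95. ] (array([608.7,   4.4,  91.7]), 3.7)
stopper (array([333.2, 185.2]), [331.2, 181.1, 339.9, 194.1]) (array([295.5, 217.5]), [294.1, 209.7, 299.4, 226.8]) [524.7  50.2 101. ] [521.8  48.  101. ] (array([524.2,  49.3, 104.2]), 2.1)
tray top (array([251.4, 209.2]), [222.9, 180.0, 282.3, 240.7]) [[375.5, 382.4], [553.2, 362.9], [533.6, 217.3], [356.2, 239.1]]
tray scene (array([392.7, 216.6]), [362.5, 180.2, 422.4, 252.1]) [[585.3, 214.9], [364.8, 237.0], [378.3, 388.2], [595.8, 351.1]]
shaker top None
shaker scene (array([261.5, 244. ]), [207.9, 184.4, 319.1, 294.1]) [[410.7, -193.2], [379.3, 86.2], [699.4, 113.2], [723.4, -125.0]]
rack top (array([447.5, 200.7]), [421.7, 172.9, 473.4, 225.9]) [[571.4, -238.4], [579.4, -389.4], [403.4, -390.7], [396.0, -241.9]]
rack scene (array([158.8, 223.4]), [126.7, 195.5, 189.5, 254.2]) [[597.6, -381.0], [400.9, -428.1], [405.8, -248.2], [601.0, -217.5]]
piv (array([ 634.2, -116.8,  130.1]), 1.5) pad (array([ 521.3, -134.8,  183.6]), 4.6) [ 519.9 -131.3  190. ] [ 526.4 -135.3  190. ]
plat (array([565.4,   5.1, 101. ]), 9.3) [568.1   8.5  85. ] tray (array([454.2, 306.3,   8.2]), 2.6) [448.2 306.3   0. ] [455.2 308.6   0. ]
```

View pics/z1.png

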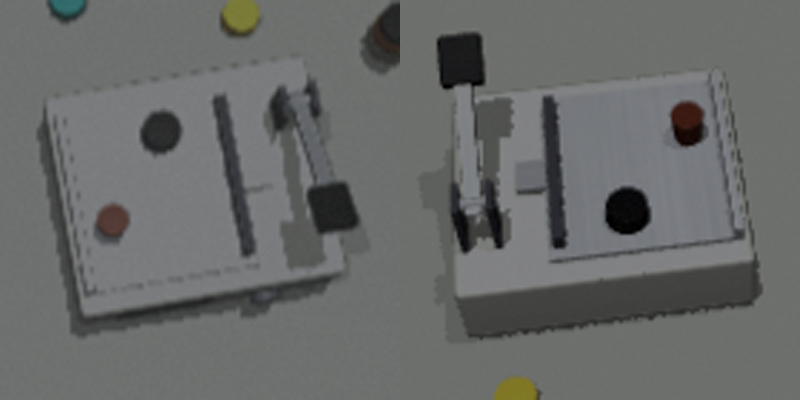

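```bash
cat >> h.py <<'E'
from scipy.spatial.transform import Rotation as Ro
def plan(wps):
    s=r.state();R=Ro.from_euler("xyz",s["eef_rot"],degrees=True);p=np.array(s["position"])
    print(round(s["time"],2),p.round(1),np.round(s["eef_rot"],1),round(s["width"],1),np.round(s["contact_force"],1))
    for x,y,z,yaw in wps:
        d=R.inv().apply(np.array([x,y,z])-p)/1000
        w=(R.inv()*Ro.from_euler("xyz",[180,0,yaw],degrees=True)).as_rotvec()
        print((x,y,z,yaw),d.round(3).tolist(),w.round(3).tolist())
E
python3 -c "
from h import *
W=[(184,-623,300,-73.5)]
for a,R in zip(range(-66,6,6),np.linspace(640,540,12)): W.append((R*np.cos(np.radians(a)),R*np.sin(np.radians(a)),300,a+6))
plan([tuple(np.round(w).tolist()) for w in W]+[(523,49,230,9.5),(523,49,170,9.5)])"
```

```text
1.7 [ 183.8 -623.5  214.6] [180.   -0.  -73.6] 91.8 [-0.2 -0.2  0.9]
(184.0, -623.0, 300.0, -74.0) [-0.0, -0.0, -0.085] [0.0, -0.0, 0.008]
(260.0, -585.0, 300.0, -60.0) [-0.015, -0.084, -0.085] [0.0, -0.0, -0.237]
(315.0, -546.0, 300.0, -54.0) [-0.037, -0.148, -0.085] [0.0, -0.0, -0.342]
(365.0, -503.0, 300.0, -48.0) [-0.064, -0.208, -0.085] [0.0, -0.0, -0.446]
(410.0, -455.0, 300.0, -42.0) [-0.098, -0.265, -0.085] [0.0, -0.0, -0.551]
(449.0, -404.0, 300.0, -36.0) [-0.135, -0.316, -0.085] [0.0, -0.0, -0.656]
(481.0, -349.0, 300.0, -30.0) [-0.179, -0.363, -0.085] [0.0, -0.0, -0.76]
(507.0, -293.0, 300.0, -24.0) [-0.226, -0.403, -0.085] [0.0, -0.0, -0.865]
(527.0, -234.0, 300.0, -18.0) [-0.276, -0.439, -0.085] [0.0, -0.0, -0.97]
(540.0, -175.0, 300.0, -12.0) [-0.329, -0.468, -0.085] [0.0, -0.0, -1.075]
(546.0, -116.0, 300.0, -6.0) [-0.384, -0.491, -0.085] [0.0, -0.0, -1.179]
(546.0, -57.0, 300.0, 0.0) [-0.441, -0.508, -0.085] [0.0, -0.0, -1.284]
(540.0, 0.0, 300.0, 6.0) [-0.497, -0.518, -0.085] [0.0, 0.0, -1.389]
(523, 49, 230, 9.5) [-0.549, -0.516, -0.015] [0.0, 0.0, -1.45]
(523, 49, 170, 9.5) [-0.549, -0.516, 0.045] [0.0, 0.0, -1.45]
```

step_arm(steps=[[0, 0, -0.045, 0, 0, 0, 0.09], [0, 0, -0.085, 0, 0, 0, 0.09], [-0.007, -0.042, -0.085, 0, 0, -0.12, 0.09], [-0.015, -0.084, -0.085, 0, 0, -0.237, 0.09], [-0.037, -0.13, -0.085, 0, 0, -0.32, 0.09], [-0.055, -0.175, -0.085, 0, 0, -0.4, 0.09], [-0.075, -0.22, -0.085, 0, 0, -0.48, 0.09], [-0.098, -0.265, -0.085, 0, 0, -0.56, 0.09], [-0.128, -0.305, -0.085, 0, 0, -0.64, 0.09], [-0.16, -0.34, -0.085, 0, 0, -0.72, 0.09], [-0.193, -0.373, -0.085, 0, 0, -0.8, 0.09], [-0.226, -0.403, -0.085, 0, 0, -0.88, 0.09], [-0.266, -0.432, -0.085, 0, 0, -0.96, 0.09], [-0.31, -0.457, -0.085, 0, 0, -1.04, 0.09], [-0.355, -0.477, -0.085, 0, 0, -1.12, 0.09], [-0.4, -0.495, -0.085, 0, 0, -1.2, 0.09], [-0.445, -0.508, -0.085, 0, 0, -1.28, 0.09], [-0.495, -0.515, -0.085, 0, 0, -1.37, 0.09], [-0.535, -0.516, -0.06, 0, 0, -1.45, 0.09], [-0.549, -0.516, -0.015, 0, 0, -1.45, 0.09]])

```text
time: 3.7
position: [524.7, 54.6, 232.2]
eef_rot: [-180.0, -0.5, 10.0]
contact_force: [0.3, -1.1, -0.4]
width: 89.8
```

```bash
python3 -c "
from h import *
plan([(523,49,150,9.5),(523,49,88,9.5)])"
```

```text
3.7 [524.7  54.6 232.2] [-180.    -0.5   10. ] 89.8 [ 0.3 -1.1 -0.4]
(523, 49, 150, 9.5) [-0.003, 0.005, 0.082] [-0.0, -0.008, 0.008]
(523, 49, 88, 9.5) [-0.004, 0.005, 0.144] [-0.0, -0.008, 0.008]
```

step_arm(steps=[[-0.003, 0.005, 0.04, 0, -0.008, 0.008, 0.09], [-0.003, 0.005, 0.08, 0, -0.008, 0.008, 0.09], [-0.004, 0.005, 0.11, 0, -0.008, 0.008, 0.09], [-0.004, 0.005, 0.135, 0, -0.008, 0.008, 0.09], [-0.004, 0.005, 0.144, 0, -0.008, 0.008, 0.09], [-0.004, 0.005, 0.144, 0, -0.008, 0.008, 0.09], [-0.004, 0.005, 0.144, 0, -0.008, 0.008, 0.015], [-0.004, 0.005, 0.144, 0, -0.008, 0.008, 0.015], [-0.004, 0.005, 0.144, 0, -0.008, 0.008, 0.015], [-0.004, 0.005, 0.144, 0, -0.008, 0.008, 0.015], [-0.004, 0.005, 0.144, 0, -0.008, 0.008, 0.015], [-0.004, 0.005, 0.144, 0, -0.008, 0.008, 0.015], [-0.004, 0.005, 0.144, 0, -0.008, 0.008, 0.015], [-0.004, 0.005, 0.144, 0, -0.008, 0.008, 0.015], [-0.004, 0.005, 0.11, 0, -0.008, 0.008, 0.015], [-0.004, 0.005, 0.07, 0, -0.008, 0.008, 0.015], [-0.004, 0.005, 0.03, 0, -0.008, 0.008, 0.015], [-0.004, 0.005, 0.03, 0, -0.008, 0.008, 0.015]])

```text
time: 5.5
position: [525.1, 49.9, 207.3]
eef_rot: [179.9, -0.6, 9.5]
contact_force: [0.3, -0.0, 0.1]
width: 27.9
```

```bash
python3 -c "
from h import *
plan([(455,335,202,-6),(455,335,120,-6),(455,335,16,-6)])
im=[]
for c,b in(('top',(290,140,390,240)),('scene',(220,150,340,270))):
    f=r.grab_frame(c);im.append(cv2.resize(f['color'][b[1]:b[3],b[0]:b[2]],(400,400),interpolation=cv2.INTER_CUBIC))
cv2.imwrite('pics/z2.png',np.hstack(im)[...,::-1])"
```

```text
5.5 [525.1  49.9 207.3] [179.9  -0.6   9.5] 27.9 [ 0.3 -0.   0.1]
(455, 335, 202, -6) [-0.022, -0.293, 0.005] [-0.0, -0.01, 0.271]
(455, 335, 120, -6) [-0.023, -0.293, 0.087] [-0.0, -0.01, 0.271]
(455, 335, 16, -6) [-0.024, -0.293, 0.191] [-0.0, -0.01, 0.271]
```

step_arm(steps=[[-0.003, -0.04, 0.005, 0, -0.01, 0.04, 0.015], [-0.006, -0.08, 0.005, 0, -0.01, 0.08, 0.015], [-0.009, -0.125, 0.005, 0, -0.01, 0.12, 0.015], [-0.013, -0.17, 0.005, 0, -0.01, 0.16, 0.015], [-0.016, -0.215, 0.005, 0, -0.01, 0.2, 0.015], [-0.02, -0.26, 0.005, 0, -0.01, 0.24, 0.015], [-0.022, -0.293, 0.02, 0, -0.01, 0.27, 0.015], [-0.022, -0.293, 0.05, 0, -0.01, 0.27, 0.015], [-0.023, -0.293, 0.09, 0, -0.01, 0.27, 0.015], [-0.023, -0.293, 0.13, 0, -0.01, 0.27, 0.015], [-0.024, -0.293, 0.165, 0, -0.01, 0.27, 0.015], [-0.024, -0.293, 0.185, 0, -0.01, 0.27, 0.015], [-0.024, -0.293, 0.195, 0, -0.01, 0.27, 0.015], [-0.024, -0.293, 0.195, 0, -0.01, 0.27, 0.015], [-0.024, -0.293, 0.195, 0, -0.01, 0.27, 0.06], [-0.024, -0.293, 0.195, 0, -0.01, 0.27, 0.06], [-0.024, -0.293, 0.195, 0, -0.01, 0.27, 0.06], [-0.024, -0.293, 0.16, 0, -0.01, 0.27, 0.06], [-0.024, -0.293, 0.12, 0, -0.01, 0.27, 0.06], [-0.024, -0.293, 0.08, 0, -0.01, 0.27, 0.06]])

```text
time: 7.6
position: [450.0, 333.5, 123.7]
eef_rot: [179.9, 0.5, -6.0]
contact_force: [0.7, 0.5, 0.2]
width: 59.9
```

```bash
python3 -c "
from h import *
plan([(455,335,200,-6),(608,5,200,9.5),(608,5,130,9.5),(608,5,88,9.5)])
im=[]
F={c:r.grab_frame(c) for c in('top','scene')}
for c,b in(('top',(215,140,365,240)),('scene',(255,170,435,290))):
    im.append(cv2.resize(F[c]['color'][b[1]:b[3],b[0]:b[2]],(400,266),interpolation=cv2.INTER_CUBIC))
    for d in r.outline_of('cap',c): print(c,np.argwhere(d['pixels']).mean(0)[::-1].round(1),d['conf'])
    for d in r.tip_of('stopper_center',c): print(c,d)
cv2.imwrite('pics/z3.png',np.hstack(im)[...,::-1])"
```

```text
7.6 [450.  333.5 123.7] [179.9   0.5  -6. ] 59.9 [0.7 0.5 0.2]
(455, 335, 200, -6) [0.004, -0.002, -0.076] [0.002, 0.009, 0.0]
(608, 5, 200, 9.5) [0.191, 0.31, -0.077] [0.001, 0.009, -0.27]
(608, 5, 130, 9.5) [0.191, 0.31, -0.007] [0.001, 0.009, -0.27]
(608, 5, 88, 9.5) [0.192, 0.31, 0.035] [0.001, 0.009, -0.27]
top [417.9 128.2] 0.64
top [347.4 158.8] 0.61
top [319.6 119.5] 0.42
scene [307.6 323.7] 0.63
scene [235.4 314.4] 0.49
scene [274.9 248.5] 0.45
scene {'uv': [401.4, 215.0], 'conf': 0.7}
```

View pics/z3.png

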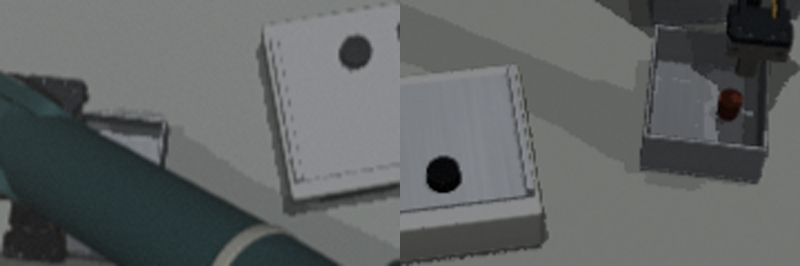

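The crop shows the stopper standing in the tray (scene about (401,216)) and the cap unmoved on the platform. The cap is next.

step_arm(steps=[[0, 0, -0.04, 0, 0.009, 0, 0.09], [0, 0, -0.077, 0, 0.009, 0, 0.09], [0.024, 0.039, -0.077, 0, 0.009, -0.03, 0.09], [0.048, 0.078, -0.077, 0, 0.009, -0.07, 0.09], [0.072, 0.117, -0.077, 0, 0.009, -0.1, 0.09], [0.096, 0.156, -0.077, 0, 0.009, -0.14, 0.09], [0.12, 0.195, -0.077, 0, 0.009, -0.17, 0.09], [0.144, 0.234, -0.077, 0, 0.009, -0.2, 0.09], [0.168, 0.273, -0.077, 0, 0.009, -0.24, 0.09], [0.191, 0.31, -0.077, 0, 0.009, -0.27, 0.09], [0.191, 0.31, -0.077, 0, 0.009, -0.27, 0.09], [0.191, 0.31, -0.077, 0, 0.009, -0.27, 0.09]])

```text
time: 9.1
position: [607.3, 3.8, 195.6]
eef_rot: [180.0, 0.2, 9.3]
contact_force: [-1.0, 1.6, -0.3]
width: 89.8
```

```bash
python3 -c "
from h import *
plan([(609,5,120,9.5),(609,5,88,9.5)])"
```

```text
9.1 [607.3   3.8 195.6] [180.    0.2   9.3] 89.8 [-1.   1.6 -0.3]
(609, 5, 120, 9.5) [0.002, -0.001, 0.076] [0.0, 0.004, -0.003]
(609, 5, 88, 9.5) [0.002, -0.001, 0.108] [0.0, 0.004, -0.003]
```

step_arm(steps=[[0.002, -0.001, 0.04, 0, 0.004, 0, 0.09], [0.002, -0.001, 0.075, 0, 0.004, 0, 0.09], [0.002, -0.001, 0.098, 0, 0.004, 0, 0.09], [0.002, -0.001, 0.108, 0, 0.004, 0, 0.09], [0.002, -0.001, 0.108, 0, 0.004, 0, 0.09], [0.002, -0.001, 0.108, 0, 0.004, 0, 0.02], [0.002, -0.001, 0.108, 0, 0.004, 0, 0.02], [0.002, -0.001, 0.108, 0, 0.004, 0, 0.02], [0.002, -0.001, 0.108, 0, 0.004, 0, 0.02], [0.002, -0.001, 0.108, 0, 0.004, 0, 0.02], [0.002, -0.001, 0.108, 0, 0.004, 0, 0.02], [0.002, -0.001, 0.108, 0, 0.004, 0, 0.02], [0.002, -0.001, 0.108, 0, 0.004, 0, 0.02], [0.002, -0.001, 0.07, 0, 0.004, 0, 0.02], [0.002, -0.001, 0.03, 0, 0.004, 0, 0.02], [0.002, -0.001, 0, 0, 0.004, 0, 0.02], [0.002, -0.001, 0, 0, 0.004, 0, 0.02]])

```text
time: 10.8
position: [611.9, 5.7, 200.3]
eef_rot: [179.9, -0.5, 9.3]
contact_force: [0.4, 1.0, -0.5]
width: 35.1
```

```bash
python3 -c "
from h import *
plan([(455,275,200,-6),(455,275,10,-6)])"
```

```text
10.8 [611.9   5.7 200.3] [179.9  -0.5   9.3] 35.1 [ 0.4  1.  -0.5]
(455, 275, 200, -6) [-0.111, -0.291, -0.001] [0.0, -0.008, 0.267]
(455, 275, 10, -6) [-0.113, -0.291, 0.189] [0.0, -0.008, 0.267]
```

step_arm(steps=[[-0.015, -0.04, 0, 0, -0.008, 0.04, 0.02], [-0.03, -0.08, 0, 0, -0.008, 0.08, 0.02], [-0.047, -0.125, 0, 0, -0.008, 0.12, 0.02], [-0.064, -0.17, 0, 0, -0.008, 0.16, 0.02], [-0.082, -0.215, 0, 0, -0.008, 0.2, 0.02], [-0.1, -0.26, 0, 0, -0.008, 0.24, 0.02], [-0.111, -0.291, 0.01, 0, -0.008, 0.267, 0.02], [-0.111, -0.291, 0.04, 0, -0.008, 0.267, 0.02], [-0.111, -0.291, 0.08, 0, -0.008, 0.267, 0.02], [-0.112, -0.291, 0.12, 0, -0.008, 0.267, 0.02], [-0.113, -0.291, 0.155, 0, -0.008, 0.267, 0.02], [-0.113, -0.291, 0.178, 0, -0.008, 0.267, 0.02], [-0.113, -0.291, 0.188, 0, -0.008, 0.267, 0.02], [-0.113, -0.291, 0.188, 0, -0.008, 0.267, 0.02], [-0.113, -0.291, 0.188, 0, -0.008, 0.267, 0.06], [-0.113, -0.291, 0.188, 0, -0.008, 0.267, 0.06], [-0.113, -0.291, 0.188, 0, -0.008, 0.267, 0.06], [-0.113, -0.291, 0.15, 0, -0.008, 0.267, 0.06], [-0.113, -0.291, 0.11, 0, -0.008, 0.267, 0.06], [-0.113, -0.291, 0.07, 0, -0.008, 0.267, 0.06]])

```text
time: 12.8
position: [453.8, 274.6, 130.9]
eef_rot: [180.0, -0.0, -6.0]
contact_force: [0.9, -0.2, 0.7]
width: 60.1
```

```bash
python3 -c "
from h import *
plan([(455,275,250,-6),(522,-135,250,9.5)])"
```

```text
12.8 [453.8 274.6 130.9] [180.  -0.  -6.] 60.1 [ 0.9 -0.2  0.7]
(455, 275, 250, -6) [0.001, -0.001, -0.119] [0.0, -0.001, 0.0]
(522, -135, 250, 9.5) [0.111, 0.4, -0.119] [0.0, -0.001, -0.27]
```

step_arm(steps=[[0, 0, -0.04, 0, 0, 0, 0], [0, 0, -0.08, 0, 0, 0, 0], [0, 0, -0.119, 0, 0, 0, 0], [0.012, 0.045, -0.119, 0, 0, -0.03, 0], [0.025, 0.09, -0.119, 0, 0, -0.06, 0], [0.037, 0.135, -0.119, 0, 0, -0.09, 0], [0.05, 0.18, -0.119, 0, 0, -0.12, 0], [0.062, 0.225, -0.119, 0, 0, -0.15, 0], [0.075, 0.27, -0.119, 0, 0, -0.18, 0], [0.087, 0.315, -0.119, 0, 0, -0.21, 0], [0.1, 0.36, -0.119, 0, 0, -0.24, 0], [0.111, 0.4, -0.119, 0, 0, -0.27, 0], [0.111, 0.4, -0.119, 0, 0, -0.27, 0], [0.111, 0.4, -0.119, 0, 0, -0.27, 0]])

```text
time: 14.2
position: [522.3, -135.4, 250.4]
eef_rot: [180.0, -0.1, 9.4]
contact_force: [0.4, 0.5, 0.4]
width: 0.4
```

```bash
python3 -c "
from h import *
plan([(521,-135,205,9.5),(520,-135,137,9.5)])
F={c:r.grab_frame(c) for c in('top','scene')}
im=[]
for c,b in(('top',(215,150,425,250)),('scene',(195,130,435,270))):
    im.append(cv2.resize(F[c]['color'][b[1]:b[3],b[0]:b[2]],(600,290),interpolation=cv2.INTER_CUBIC))
    for q in('lever_pad','cap_center','stopper_center'):
        for d in r.tip_of(q,c): print(c,q,d)
cv2.imwrite('pics/z4.png',np.vstack(im)[...,::-1])
print('exp pad',proj(F['scene'],(527,-134,189)),proj(F['scene'],(455,275,14)),proj(F['scene'],(450,333,20)))"
```

```text
14.2 [ 522.3 -135.4  250.4] [ 1.8e+02 -1.0e-01  9.4e+00] 0.4 [0.4 0.5 0.4]
(521, -135, 205, 9.5) [-0.001, -0.001, 0.045] [0.0, -0.001, -0.002]
(520, -135, 137, 9.5) [-0.002, -0.001, 0.113] [0.0, -0.001, -0.002]
top lever_pad {'uv': [398.2, 183.7], 'conf': 0.77}
top cap_center {'uv': [261.3, 211.8], 'conf': 0.66}
top cap_center {'uv': [317.1, 116.6], 'conf': 0.41}
top stopper_center {'uv': [242.1, 211.8], 'conf': 0.62}
scene lever_pad {'uv': [215.1, 194.7], 'conf': 0.85}
scene cap_center {'uv': [235.8, 319.1], 'conf': 0.75}
scene cap_center {'uv': [309.6, 322.8], 'conf': 0.62}
scene cap_center {'uv': [382.2, 218.8], 'conf': 0.59}
scene stopper_center {'uv': [402.1, 213.7], 'conf': 0.54}
exp pad [217.2 195.1] [381.8 219. ] [403.4 216.7]
```

View pics/z4.png

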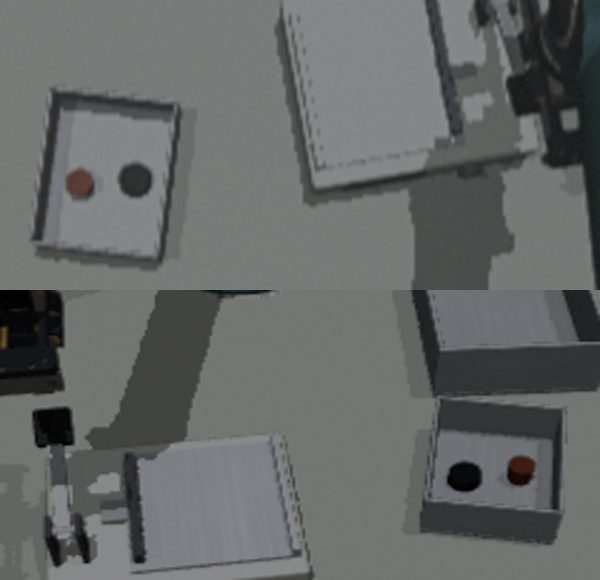

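Both objects lie in the small grey tray, and the lever is up with its pad at scene (215,195). Pressing now.

step_arm(steps=[[-0.001, 0, 0.03, 0, 0, 0, 0], [-0.001, 0, 0.045, 0, 0, 0, 0], [-0.001, 0, 0.055, 0, 0, 0, 0], [-0.001, 0, 0.062, 0, 0, 0, 0], [-0.002, 0, 0.07, 0, 0, 0, 0], [-0.002, 0, 0.077, 0, 0, 0, 0], [-0.002, 0, 0.084, 0, 0, 0, 0], [-0.002, 0, 0.091, 0, 0, 0, 0], [-0.002, 0, 0.098, 0, 0, 0, 0], [-0.002, 0, 0.105, 0, 0, 0, 0], [-0.002, 0, 0.11, 0, 0, 0, 0], [-0.002, 0, 0.113, 0, 0, 0, 0], [-0.002, 0, 0.113, 0, 0, 0, 0], [-0.002, 0, 0.113, 0, 0, 0, 0], [-0.002, 0, 0.113, 0, 0, 0, 0]])

```text
time: 16.1
position: [519.0, -135.0, 137.4]
eef_rot: [179.9, 0.2, 9.5]
contact_force: [-7.0, -0.3, 8.4]
width: 0.3
```

```bash
python3 -c "
from h import *
plan([(520,-135,137,9.5)])
F={c:r.grab_frame(c) for c in('top','scene')}
im=[]
for c,b in(('top',(340,120,460,220)),('scene',(170,150,290,250))):
    im.append(cv2.resize(F[c]['color'][b[1]:b[3],b[0]:b[2]],(400,333),interpolation=cv2.INTER_CUBIC))
    for d in r.tip_of('lever_pad',c): print(c,d, 'exp level',proj(F[c],(515.6,-136,137)))
cv2.imwrite('pics/z5.png',np.hstack(im)[...,::-1])
print(r.state()['contact_force'],r.state()['time'])"
```

```text
16.1 [ 519.  -135.   137.4] [179.9   0.2   9.5] 0.3 [-7.  -0.3  8.4]
(520, -135, 137, 9.5) [0.001, 0.0, 0.0] [0.001, 0.003, 0.001]
top {'uv': [395.7, 190.9], 'conf': 0.37} exp level [396.4 186.5]
scene {'uv': [220.4, 203.8], 'conf': 0.59} exp level [220.4 204.8]
[-6.09649956 -0.88361039  8.46185693] 16.3
```

View pics/z5.png

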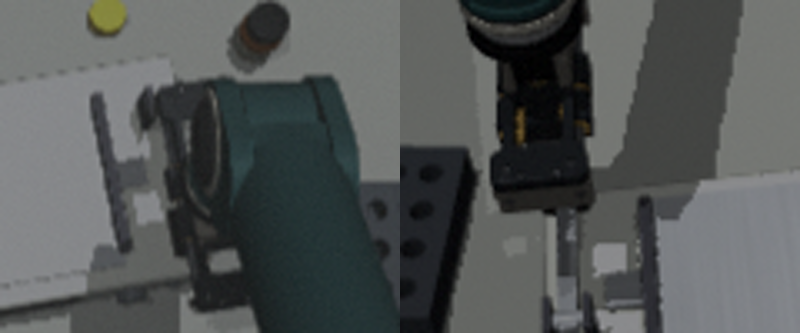

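step_arm(steps=[[-0.001, 0, 0, 0, 0, 0, 0], [-0.002, 0, 0, 0, 0, 0, 0], [-0.002, 0, 0, 0, 0, 0, 0], [-0.002, 0, 0, 0, 0, 0, 0], [-0.002, 0, 0, 0, 0, 0, 0], [-0.002, 0, 0, 0, 0, 0, 0], [-0.002, 0, 0, 0, 0, 0, 0]])

```text
time: 17.0
position: [519.0, -135.1, 138.9]
eef_rot: [179.9, -0.1, 9.6]
contact_force: [0.7, 1.2, 7.5]
width: 0.3
```

```bash
python3 -c "
from h import *
plan([])
for _ in range(4):
    f=r.grab_frame('scene');s=r.state();print(s['position'].round(1),s['contact_force'].round(1),np.abs(s['joint_velocities']).max().round(2))
for q in('lever_pad','cap_center','stopper_center'): print(q,[np.round(d['uv']) for d in r.tip_of(q,'scene')])"
```

```text
17.0 [ 519.  -135.1  138.9] [ 1.799e+02 -1.000e-01  9.600e+00] 0.3 [0.7 1.2 7.5]
[ 519.  -135.   138.8] [1.6 1.4 7.7] 0.13
[ 519.  -135.   138.8] [1.  1.3 8.3] 0.1
[ 519.  -135.1  138.8] [0.2 0.4 7.7] 0.12
[ 519.  -135.1  138.8] [0.2 1.  8.1] 0.07
lever_pad [array([220., 206.]), array([405., 221.])]
cap_center [array([306., 323.]), array([236., 316.]), array([380., 219.])]
stopper_center [array([403., 214.])]
```

```bash
python3 -c "
from h import *
print(r.finish_job())"
```

```text
the job is handed in; nothing more can be done
None
```

The bottle cap and the rubber stopper are both in the small grey tray, and I handed the job in with the closed fingertips holding the lever about level. No verdict came back.

**Cap and stopper:** I moved the stopper first, then the cap. The last picture of the tray, taken before I touched the lever, showed both inside it and let go. The networks still found them there just before hand-in.

**Lever:** In the last check the tip stood still at z = 138.8 mm, against 137 mm for exactly level (about 0.015 rad off). It was pressing with about 8 N, which matches the force given for level. I moved the tool 2 mm back to take out about 7 N of sideways load on the pad.

**Checks that were weaker or disagreed:**
- The lever angle comes from the tip height and the force. In the last pictures the gripper covered the pad.
- With the lever down, the top-camera network put the pad about 4 pixels from where I expected it, at low confidence (0.37). The scene camera agreed to about 1 pixel.
- I did not measure the rack or the two bottles again after the moves. The arm kept clear of them, and no unexpected contact force showed in the readings I took.

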